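# Line up the bench bottles by height on their board

### The job

Stand the orange talc can, the brown dropper bottle, the pink polish bottle and the red flux pot on the wooden board in order of height, one centred on each black rubber disc: the tallest on the disc next to the red stud, then down to the shortest at the other end. Keep them upright throughout, and leave all four standing free.

Things in the scene. Friction and masses are not known exactly. Their poses are not given: they have to be found in the camera images.
- talc_can: orange and white cylindrical talc can with a red cap, 114 mm tall: the tallest. Body 60 mm in diameter up to 104 mm, the cap on top 44 mm wide. Stands upright loose on the worktop at the start. Origin: centre of its underside, z up along its axis.
- dropper: brown dropper bottle with a black rubber bulb, 102 mm tall: the second tallest. Round body 32 mm in diameter up to about 60 mm, a neck of 24 mm up to 77 mm, above it the bulb, 13 mm thick. Stands upright loose on the worktop at the start. Origin: centre of its underside, z up along its axis.
- polish_bottle: small bottle with pink contents and a tan stick cap, 79 mm tall: the third tallest. Round body 30 mm in diameter up to about 38 mm, above it the cap, 17 mm thick, up to the top. Stands upright loose on the worktop at the start. Origin: centre of its underside, z up along its axis.
- flux_pot: squat round red and white pot, 58 mm in diameter and 50 mm tall: the shortest, 58 mm wide over its whole height. Stands upright loose on the worktop at the start. Origin: centre of its underside, z up along its axis.
- board: Fixed light wooden board with aluminium end caps, 78 x 390 x 12 mm, lying on the worktop; it carries the row of four black rubber discs. Origin: centre of its underside; y runs along the board (the row), x across it.
- disc_a: Fixed round black rubber disc on the board, 68 mm in diameter, 3 mm thick, its top 15 mm above the worktop; number 1 of four in the row counted from the board's +y end, neighbours 85 mm apart. Origin: centre of its underside, 12 mm above the worktop.
- disc_b: Fixed round black rubber disc on the board, 68 mm in diameter, 3 mm thick, its top 15 mm above the worktop; number 2 of four in the row counted from the board's +y end, neighbours 85 mm apart. Origin: centre of its underside, 12 mm above the worktop.
- disc_c: Fixed round black rubber disc on the board, 68 mm in diameter, 3 mm thick, its top 15 mm above the worktop; number 3 of four in the row counted from the board's +y end, neighbours 85 mm apart. Origin: centre of its underside, 12 mm above the worktop.
- disc_d: Fixed round black rubber disc on the board, 68 mm in diameter, 3 mm thick, its top 15 mm above the worktop; number 4 of four in the row counted from the board's +y end, neighbours 85 mm apart. Origin: centre of its underside, 12 mm above the worktop.
- red_stud: Small fixed red stud, 16 mm in diameter and 12 mm tall, standing on one end of the board, 42 mm beyond the centre of the end disc: it marks the end of the row for the tallest. It may be at either end; a like grey stud is at the other. Origin: centre of its underside.

How it is judged (in metres and radians):
At the end, for the whole second after the job is handed in: Counted from the red stud, the talc can, dropper bottle, polish bottle and flux pot stand on the four discs in this order, each within 13 mm of its disc's centre, upright (within 0.1 rad), resting on the disc, released and at rest (((horizontal distance between red_stud and disc_a below 0.085 m and horizontal distance between talc_can and disc_a below 0.013 m and horizontal distance between dropper and disc_b below 0.013 m and horizontal distance between polish_bottle and disc_c below 0.013 m and horizontal distance between flux_pot and disc_d below 0.013 m) or (horizontal distance between red_stud and disc_d below 0.085 m and horizontal distance between talc_can and disc_d below 0.013 m and horizontal distance between dropper and disc_c below 0.013 m and horizontal distance between polish_bottle and disc_b below 0.013 m and horizontal distance between flux_pot and disc_a below 0.013 m)) and angle between each of talc_can, dropper, polish_bottle, flux_pot's own z axis and vertical below 0.1 rad and height (world z) of talc_can between 0.011 and 0.019 m and linear speed of each of talc_can, dropper, polish_bottle, flux_pot below 0.02 m/s and contact force between each of talc_can, dropper, polish_bottle, flux_pot and the fingers below 0.05 N and height (world z) of dropper between 0.011 and 0.019 m and height (world z) of polish_bottle between 0.011 and 0.019 m and height (world z) of flux_pot between 0.011 and 0.019 m); the robot touches nothing.
It fails at once if one of the four containers is tipped over (tilted by more than 0.6 rad) (angle between any of talc_can, dropper, polish_bottle, flux_pot's own z axis and vertical above 0.6 rad).
It also fails if it takes over 99 s, if anything falls off the work surface, if the arm or the gripper's body presses on something with over 40 N, if the wrist force passes 120 N, or if a joint passes its speed limit or range.

### The arm

A 6-joint arm with a two-finger parallel gripper is mounted at the origin on a cart in front of the work surface, level with it; the furniture and walls round the work are solid. World frame = base frame: x ahead of the robot, y to its left, z up, the work surface at z = 0. Lengths are in m, angles in degrees, forces in N, time in s.
With the tool pointing down it reaches from about 0.375 to 0.9 m from the base axis. Payload 3.1 kg.
Tool frame: the origin (TCP) lies on the centre line of the jaws, within the pads' length; the fingertips stand 17 mm ahead of it and the grasp point (between the pads) lies 2 mm behind it; z points along the fingers, y is the line along which they close (so a half turn about z gives the same grasp; the last joint's range is limited). The gripper opens to 87 mm and grips with 3 to 60 N. Pads are 19 mm wide; open, the fingers measure 117 mm over their backs; the gripper's body (75 mm by 190 mm) begins 51 mm behind the grasp point.
Start: joints at [52.798, 30.224, 82.088, -0, 67.689, -10.227], TCP at [0.283, 0.557, 0.201] pointing down, gripper open.
Joint ranges: [-176.69, 176.69], [-43.24, 126.21], [12.49, 139.97], [-82, 262], [0, 151.66], [-163.58, 163.58]. Speed limits (degrees/s): [159.86, 159.86, 180, 180, 180, 180].

### API

Orientations are given as a 3x3 rotation matrix whose columns are the frame's x, y, z axes.
In Python, from rig import bot, imaging, finder gives the robot as it stands. The module is installed in compiled form; this text tells all that it offers.
- The arm moves only by the tool play_rows, never from a script. Its argument "motion" is a list that holds one entry, the list of rows, each a list of 6 numbers: the shift along the tool's x, y, z in shares of 0.5 m (1.0 is 0.5 m), then the turn, a rotation vector about the tool's x, y, z in fractions of the full range, 1 being 60 degrees. In form: [[[dx, dy, dz, wx, wy, wz], ...]]. A call has 1 to 8 rows; each row is the pose to reach, as a shift and turn from the pose commanded when the call began, along the tool's axes at that moment; what a row does not reach only later rows make up. A row lasts 1/12 s, in which the tool goes at most 41.7 mm and 7.16 degrees, less where a joint would pass 70% of its speed; a pose out of reach is approached as far as the arm can. A shift or turn number past 1, either way, is cut back to 1. A call with a gripper value outside its range is refused whole. "fingers" is the finger opening in m, from 0 to 0.087, set as the call begins (left out, the last holds). The fingers move at their own pace and stop on an object; the grip force is fixed at half the most. Time passes only in rows, so rows that repeat a pose let the fingers close. It gives the time, the measured TCP pose, the force, the opening and the grip force at its end, in the units of the state.
- bot.read_state(): the state, without advancing time (a new reading comes with each control period).
- imaging.capture(name): name is "scene" or "top"; returns a dict with "frame" (384x512x3 uint8, red, green, blue), "camera_matrix" (3x3 intrinsics, pixels), "R" (3x3) and "t" (3): a world point X has camera coordinates R X + t. Camera axes: x right, y down, z forward; pixel columns grow to the right and rows downward; lengths in m; the calibration is good to about 2 mm. A picture is of the moment at which its call begins. There is no depth.
- bot.hand_in(): hands the job in; it is judged then, once.
Trained networks look in the newest picture that a camera, given by its name, has taken for a name from the list of things; names that differ only in an ending like _2 or _b are one class to them, and where a whole thing is asked for, a point or a joint stands for the part that bears it (a point fixed in the world has none). Each returns a list of dicts, best first, with "confidence" (0 to 1); they miss things now and then, are a little off and sometimes report something else, mostly with a low value. They report only what shows in the picture. A call takes as long as a camera call.
- finder.recognise(camera, name): "at" ([x, y, z] in m, in world coordinates, good to about 4 mm: the middle of the surface that is visible of it).
- finder.outline_of(camera, name): "pixels" (384x512 bool, what is visible of it).
The state is a dict: "time_s": time; "joint_positions": joint angles; "qvel": joint speeds; "tau": joint torques, N m; "position": TCP position; "tcp_rot": TCP orientation; "force": force on the tool from outside, world axes, zero at the start; "moment": the same for the moment, N m; "opening": opening from 0.0 (shut) to 1.0 (fully open); "grasp_force": force on a finger pad.
Only numpy, scipy, OpenCV 4.12 (cv2) and the standard library are available. Lean on these libraries where they do the work, as an engineer would, in place of code of your own. Each camera call takes 0.05 s, during which the arm holds its last target. There are 200 camera calls.

## Working session

There is one attempt and no reset: what is moved stays moved. The work goes in short steps, Python scripts to look and compute and a tool call to move; the robot and the scene stay as the last step left them, time stands still between calls to the robot, and variables do not carry over. Pictures are saved under pics/ and viewed, at most 14 in all, crops included, and the job is handed in when it is done.

Besides the shell and the picture viewer there is one more tool, called after "Emit:" as a command line: name --argument value ..., lists and objects as JSON in quotes. play_rows: Moves the arm, as the interface text tells. Its arguments: {"type":"object","properties":{"motion":{"type":"array"},"fingers":{"type":"number"}},"required":["motion"]}

```bash
mkdir -p pics; cat > m.py <<'E'
from rig import bot, imaging, finder
import numpy as np, cv2
N=["talc_can","dropper","polish_bottle","flux_pot","disc_a","board","red_stud"]
def look(cams=("scene","top"),names=N):
    for c in cams:
        d=imaging.capture(c)
        for n in names:
            for r in finder.recognise(c,n)[:5]: print(c,n,np.round(r["at"],3),round(r["confidence"],2))
        yield c,d
E
python3 - <<'E'
from m import *
s=bot.read_state(); print(s["time_s"],s["position"],np.round(s["tcp_rot"],3).tolist(),s["opening"])
ims=[]
for c,d in look():
    print(c,np.round(-d["R"].T@d["t"],3)); np.savez(c+"0.npz",**{k:np.array(v) for k,v in d.items()})
    cv2.imwrite("pics/%s0.png"%c,d["frame"][:,:,::-1])
print(bot.read_state()["time_s"])
E
```

```text
0.0 [0.28298792 0.55636926 0.19976177] [[-0.891, 0.454, -0.001], [0.454, 0.891, -0.002], [0.0, -0.002, -1.0]] 0.9976055370209079
scene talc_can [ 0.39  -0.138  0.073] 0.91
scene dropper [0.355 0.296 0.046] 0.69
scene polish_bottle [ 0.396 -0.284  0.035] 0.67
scene flux_pot [ 0.465 -0.364  0.046] 0.86
scene disc_a [ 0.517 -0.009  0.016] 0.69
scene disc_a [0.518 0.163 0.014] 0.53
scene disc_a [0.518 0.075 0.013] 0.5
scene disc_a [0.52  0.25  0.011] 0.43
scene board [0.51  0.078 0.01 ] 0.75
scene board [ 0.466 -0.365  0.045] 0.69
scene red_stud [ 0.401 -0.284  0.036] 0.69
scene [ 0.01  -0.759  0.772]
top talc_can [ 0.399 -0.106  0.106] 0.9
top dropper [0.358 0.305 0.058] 0.58
top polish_bottle [ 0.404 -0.268  0.037] 0.38
top flux_pot [ 0.475 -0.349  0.052] 0.86
top disc_a [0.518 0.086 0.015] 0.87
top disc_a [ 0.516 -0.004  0.014] 0.7
top disc_a [0.522 0.251 0.016] 0.67
top disc_a [ 0.474 -0.349  0.055] 0.6
top disc_a [0.518 0.165 0.011] 0.56
top board [0.516 0.124 0.012] 0.9
top [0.367 0.004 1.477]
0.8
```

View pics/scene0.png

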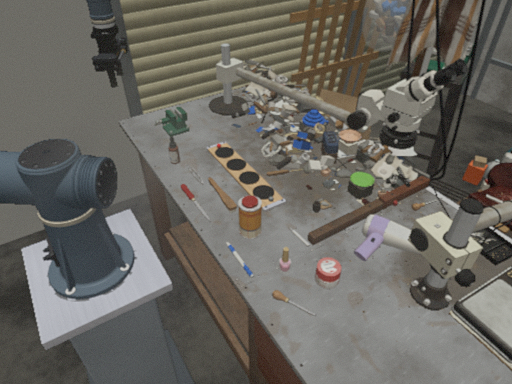

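View pics/top0.png

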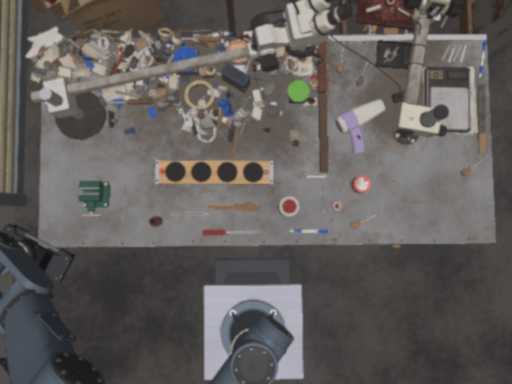

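Scene view: talc at (250,213), dropper (174,150), polish (285,260), flux (328,270), and the board from (210,145) to (280,200). In the top view the board runs from (155,172) to (273,172). Next I'll fit positions from the outlines and zoom on the studs.

```bash
cat >> m.py <<'E'
from scipy.optimize import least_squares
# (radius, z) profile rings
P={"talc_can":[(.03,0),(.03,.104),(.022,.104),(.022,.114)],"dropper":[(.016,0),(.016,.06),(.012,.06),(.012,.077),(.0065,.077),(.0065,.102)],
"polish_bottle":[(.015,0),(.015,.038),(.0085,.038),(.0085,.079)],"flux_pot":[(.029,0),(.029,.05)]}
A=np.linspace(0,2*np.pi,40)
def proj(d,X): 
    q=d["camera_matrix"]@(d["R"]@X.T+np.array(d["t"]).reshape(3,1)); return (q[:2]/q[2]).T
def sil(d,n,x,y,z0):
    m=np.zeros((384*8,512*8),np.uint8); p=P[n]
    for (r1,z1),(r2,z2) in zip(p[:-1],p[1:]):
        X=np.array([[x+r*np.cos(a),y+r*np.sin(a),z0+z] for r,z in((r1,z1),(r2,z2)) for a in A])
        h=cv2.convexHull(((proj(d,X)+.5)*8).astype(np.float32)).astype(np.int32); cv2.fillPoly(m,[h],1)
    ys,xs=np.nonzero(m); return np.array([xs.mean()/8-.5,ys.mean()/8-.5]),len(xs)/64
def fit(n,D,z0=0,x0=None):
    ob={}
    for c in D:
        r=finder.outline_of(c,n)
        if r:
            ys,xs=np.nonzero(r[0]["pixels"]); ob[c]=(np.array([xs.mean(),ys.mean()]),len(xs),r[0]["confidence"])
    def one(cs):
        f=lambda v:np.concatenate([sil(D[c],n,v[0],v[1],z0)[0]-ob[c][0] for c in cs])
        return least_squares(f,x0,diff_step=5e-3,xtol=1e-5)
    for cs in [[c] for c in ob]+([list(ob)] if len(ob)>1 else []):
        s=one(cs); print(n,cs,np.round(s.x,4),"res",np.round(s.fun,2),[(ob[c][1],round(sil(D[c],n,*s.x,z0)[1]),round(ob[c][2],2)) for c in cs])
E
python3 - <<'E'
from m import *
D={c:imaging.capture(c) for c in("scene","top")}
for n,x0 in dict(talc_can=(.4,-.11),dropper=(.36,.3),polish_bottle=(.4,-.27),flux_pot=(.475,-.35)).items(): fit(n,D,0,x0)
# discs: dark blobs on board
for c in D:
  for r in finder.outline_of(c,"disc_a")[:6]:
    ys,xs=np.nonzero(r["pixels"]); d=D[c]; K=d["camera_matrix"];R=np.array(d["R"]);t=np.array(d["t"])
    ray=R.T@np.linalg.inv(K)@[xs.mean(),ys.mean(),1]; o=-R.T@t; p=o+ray*(.0145-o[2])/ray[2]
    print(c,"disc",np.round(p,4),len(xs),round(r["confidence"],2))
a=D["top"]["frame"][150:195,145:285]; b=D["scene"]["frame"][135:215,190:300]
a=cv2.resize(a,(700,225),interpolation=3); b=cv2.resize(b,(480,349),interpolation=3)
o=np.zeros((580,700,3),np.uint8); o[:225]=a; o[228:577,:480]=b; cv2.imwrite("pics/z.png",o[:,:,::-1])
E
```

```text
talc_can ['scene'] [ 0.4052 -0.1157] res [0.01 0.01] [(937, 904, 0.77)]
talc_can ['top'] [ 0.4038 -0.1113] res [-0.  0.] [(345, 338, 0.64)]
talc_can ['scene', 'top'] [ 0.4049 -0.1134] res [-0.54 -0.45  0.66 -0.35] [(937, 904, 0.77), (345, 339, 0.64)]
dropper ['scene'] [0.3617 0.3027] res [0. 0.] [(221, 233, 0.57)]
dropper ['top'] [0.3603 0.311 ] res [-0.01  0.  ] [(114, 120, 0.61)]
dropper ['scene', 'top'] [0.3616 0.3089] res [-0.73 -0.85  0.64 -0.4 ] [(221, 231, 0.57), (114, 119, 0.61)]
polish_bottle ['scene'] [ 0.4025 -0.2801] res [-0.  0.] [(268, 281, 0.62)]
polish_bottle ['top'] [ 0.4032 -0.2728] res [0.01 0.  ] [(103, 91, 0.61)]
polish_bottle ['scene', 'top'] [ 0.4033 -0.2769] res [-0.47 -0.99  1.26 -0.04] [(268, 280, 0.62), (103, 92, 0.61)]
flux_pot ['scene'] [ 0.4747 -0.3581] res [-0. -0.] [(651, 706, 0.72)]
flux_pot ['top'] [ 0.4754 -0.352 ] res [-0. -0.] [(281, 322, 0.54)]
flux_pot ['scene', 'top'] [ 0.4754 -0.3557] res [-0.44 -0.8   1.12 -0.01] [(651, 701, 0.72), (281, 323, 0.54)]
scene disc [0.5217 0.074  0.0145] 209 0.68
scene disc [0.5234 0.2438 0.0145] 181 0.65
scene disc [0.5248 0.1615 0.0145] 187 0.64
scene disc [ 0.5207 -0.0084  0.0145] 244 0.63
top disc [0.5226 0.2523 0.0145] 299 0.81
top disc [ 0.5189 -0.0036  0.0145] 313 0.77
top disc [0.5203 0.0823 0.0145] 309 0.61
```

View pics/z.png

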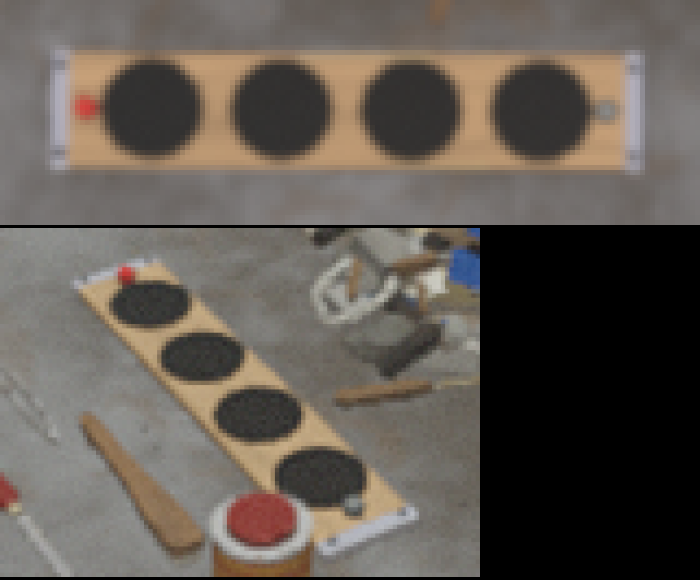

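Top crop: the red stud is at the left (+y) end next to disc a at (152,108), and the grey stud is at the right. So the order from +y is talc, dropper, polish, flux. I'll place them polish, flux, dropper, talc, with the fingers closing along world x. First step is to turn the tool square.

The rows are not in the units I measure in: shifts go in shares of 0.5 m and turns go in shares of 60 degrees. I convert before sending: -0.22 m / 0.5 = -0.44, -0.0275 m / 0.5 = -0.055, 56 degrees / 60 = 0.9333.

Emit:
play_rows --motion '[[[-0.055,-0.016,0,0,0,0.1167],[-0.11,-0.032,0,0,0,0.2333],[-0.165,-0.048,0,0,0,0.35],[-0.22,-0.064,0,0,0,0.4667],[-0.275,-0.08,0,0,0,0.5833],[-0.33,-0.096,0,0,0,0.7],[-0.385,-0.112,0,0,0,0.8167],[-0.44,-0.128,0,0,0,0.9333]]]' --fingers 0.087

```text
time_s: 2.07
position: [0.4514, 0.3992, 0.2009]
tcp_rot: [[-0.116, 0.993, 0.0], [0.993, 0.116, 0.0], [0.0, 0.0, -1.0]]
force: [0.3, 0.3, -0.0]
opening: 0.998
grasp_force: 0.0
```

To row units: -0.272 m / 0.5 = -0.544, -0.238 m / 0.5 = -0.476, 7 degrees / 60 = 0.1167.

Emit:
play_rows --motion '[[[-0.068,-0.008,0,0,0,0.0583],[-0.136,-0.016,0,0,0,0.1167],[-0.204,-0.024,0,0,0,0.1167],[-0.272,-0.032,0,0,0,0.1167],[-0.34,-0.04,0,0,0,0.1167],[-0.408,-0.048,0,0,0,0.1167],[-0.476,-0.056,0,0,0,0.1167],[-0.544,-0.064,0,0,0,0.1167]]]'

```text
time_s: 2.73
position: [0.4519, 0.1248, 0.201]
tcp_rot: [[-0.001, 1.0, 0.001], [1.0, 0.001, -0.0], [-0.0, 0.001, -1.0]]
force: [0.1, 0.3, -0.2]
opening: 1.0
grasp_force: 0.0
```

To row units: -0.32 m / 0.5 = -0.64, -0.049 m / 0.5 = -0.098.

Emit:
play_rows --motion '[[[-0.08,-0.012,0,0,0,0],[-0.16,-0.024,0,0,0,0],[-0.24,-0.036,0,0,0,0],[-0.32,-0.048,0,0,0,0],[-0.4,-0.06,0,0,0,0],[-0.48,-0.072,0,0,0,0],[-0.56,-0.084,0,0,0,0],[-0.64,-0.098,0,0,0,0]]]'

```text
time_s: 3.4
position: [0.4027, -0.1958, 0.2011]
tcp_rot: [[-0.0, 1.0, 0.001], [1.0, 0.0, -0.001], [-0.001, 0.001, -1.0]]
force: [0.8, 0.1, 0.4]
opening: 0.999
grasp_force: 0.0
```

To row units: -0.082 m / 0.5 = -0.164, -0.08 m / 0.5 = -0.16.

Emit:
play_rows --motion '[[[-0.06,0,0,0,0,0],[-0.12,0,0,0,0,0],[-0.16,0,0,0,0,0],[-0.164,0,0.04,0,0,0],[-0.164,0,0.08,0,0,0],[-0.164,0,0.12,0,0,0],[-0.164,0,0.12,0,0,0],[-0.164,0,0.12,0,0,0]]]'

```text
time_s: 4.07
position: [0.4027, -0.2753, 0.1403]
tcp_rot: [[-0.0, 1.0, -0.002], [1.0, 0.0, 0.002], [0.002, -0.002, -1.0]]
force: [-0.9, 0.0, 0.3]
opening: 0.999
grasp_force: 0.0
```

```bash
python3 - <<'E'
from m import *
print(bot.read_state()["position"])
D={c:imaging.capture(c) for c in("scene","top")}
for c,d in D.items():
    p=proj(d,np.array([[.403,-.277,.06]]))[0].astype(int); print(c,p)
    f=d["frame"][p[1]-50:p[1]+50,p[0]-60:p[0]+60]; cv2.imwrite("pics/p_%s.png"%c,cv2.resize(f[:,:,::-1],(480,400),interpolation=3))
cv2.imwrite("pics/p.png",np.hstack([cv2.resize(cv2.imread("pics/p_%s.png"%c),(390,325)) for c in D]))
E
```

```text
[ 0.40269119 -0.27528391  0.14025165]
scene [284 254]
top [339 206]
```

View pics/p.png

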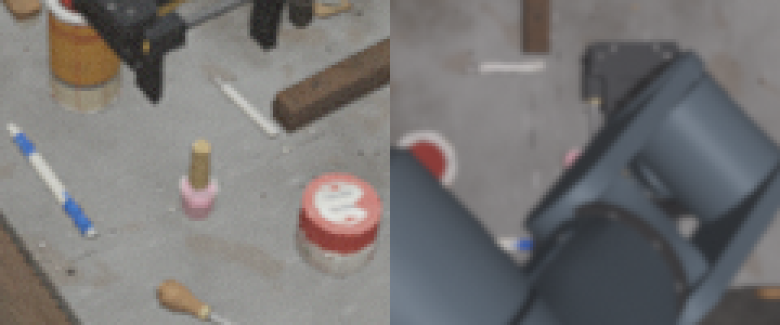

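The scene crop shows the jaws open above and straddling the polish bottle at (200,180), with the flux pot clear at (340,225). I'll descend.

Emit:
play_rows --motion '[[[-0.002,0,0.03,0,0,0],[-0.002,0,0.06,0,0,0],[-0.002,0,0.09,0,0,0],[-0.002,0,0.12,0,0,0],[-0.002,0,0.144,0,0,0],[-0.002,0,0.164,0,0,0],[-0.002,0,0.164,0,0,0],[-0.002,0,0.164,0,0,0]]]'

```text
time_s: 4.83
position: [0.4036, -0.277, 0.0592]
tcp_rot: [[-0.001, 1.0, 0.0], [1.0, 0.001, -0.001], [-0.001, 0.0, -1.0]]
force: [-0.2, 1.2, -0.6]
opening: 1.001
grasp_force: 0.0
```

Emit:
play_rows --motion '[[[0,0,0,0,0,0],[0,0,0,0,0,0],[0,0,0,0,0,0],[0,0,0,0,0,0],[0,0,0,0,0,0],[0,0,0,0,0,0],[0,0,0,0,0,0],[0,0,0,0,0,0]]]' --fingers 0.03

```text
time_s: 5.5
position: [0.4032, -0.2767, 0.0588]
tcp_rot: [[-0.0, 1.0, 0.0], [1.0, 0.0, -0.0], [-0.0, 0.0, -1.0]]
force: [0.7, -0.7, 0.0]
opening: 0.478
grasp_force: 0.0
```

Emit:
play_rows --motion '[[[0,0,0,0,0,0],[0,0,0,0,0,0],[0,0,0,0,0,0],[0,0,0,0,0,0],[0,0,0,0,0,0],[0,0,0,0,0,0],[0,0,0,0,0,0],[0,0,0,0,0,0]]]' --fingers 0.0

```text
time_s: 6.17
position: [0.4032, -0.2767, 0.0587]
tcp_rot: [[-0.0, 1.0, -0.0], [1.0, 0.0, 0.0], [0.0, -0.0, -1.0]]
force: [-0.1, 0.2, 0.5]
opening: 0.008
grasp_force: 0.0
```

The fingers shut on nothing, so I'll look.

```bash
python3 - <<'E'
from m import *
D={c:imaging.capture(c) for c in("scene","top")}
fit("polish_bottle",{"scene":D["scene"]},0,(.403,-.277))
for q in [(.4032,-.2767,.042),(.4032,-.2767,0)]: print(proj(D["scene"],np.array([q])),proj(D["top"],np.array([q])))
d=D["scene"]; f=d["frame"][200:300,225:345]; cv2.imwrite("pics/p2.png",cv2.resize(f[:,:,::-1],(720,600),interpolation=3))
E
```

```text
polish_bottle ['scene'] [ 0.4009 -0.2834] res [-0.  0.] [(224, 283, 0.57)]
[[284.3670066  259.11226511]] [[338.05789183 206.39914685]]
[[283.52973678 270.10442602]] [[335.5782391  206.74332432]]
```

View pics/p2.png

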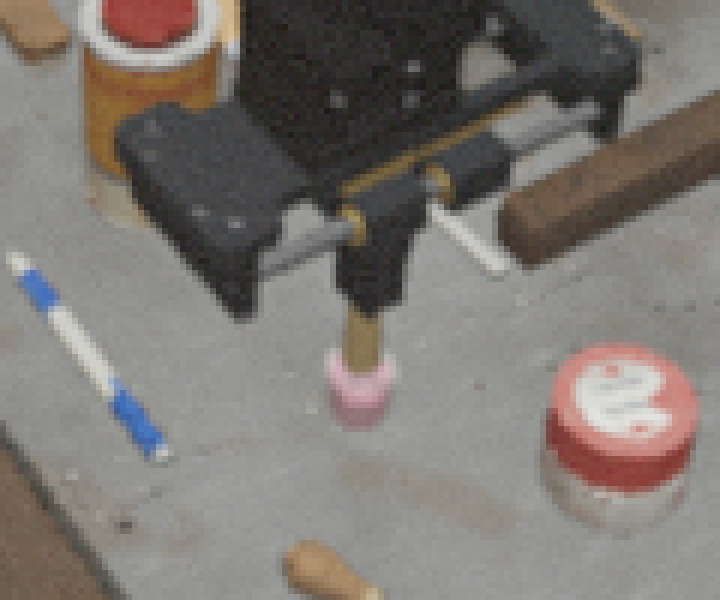

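```bash
python3 - <<'E'
from m import *
D={c:imaging.capture(c) for c in("scene","top")}
s=bot.read_state(); print(s["position"],s["joint_positions"],s["opening"])
d=D["scene"]; X=[(.403+a,-.2767+b,.112) for a in(-.095,.095) for b in(-.0375,.0375)]+[(.403,-.2767,z) for z in(.042,.06,.08,.1)]
print(np.round((proj(d,np.array(X))-[225,200])*6))
t=D["top"]; f=t["frame"][130:250,270:414].copy()
print(np.round((proj(t,np.array(X))-[270,130])*5))
cv2.imwrite("pics/p3.png",cv2.resize(f[:,:,::-1],(720,600),interpolation=3))
E
```

```text
[ 0.40317859 -0.27673857  0.05875337] [-4.75851887e+01  3.34761883e+01  1.08423090e+02  2.24719825e-04
  3.80992356e+01 -4.76084853e+01] 0.006451021383259619
[[212. 405.]
 [105. 273.]
 [617. 201.]
 [498.  90.]
 [356. 355.]
 [358. 325.]
 [361. 292.]
 [363. 257.]]
[[428. 535.]
 [304. 537.]
 [420. 223.]
 [298. 225.]
 [340. 382.]
 [346. 382.]
 [352. 381.]
 [359. 380.]]
```

View pics/p3.png

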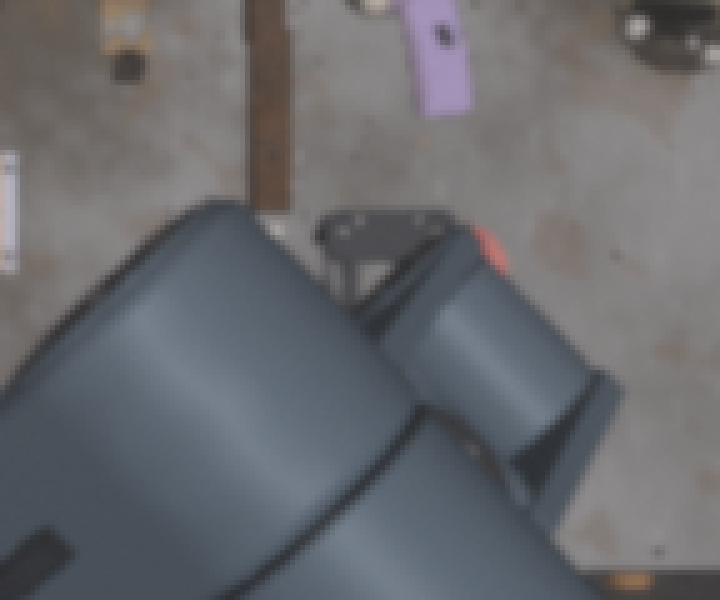

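The top crop shows the arm over the bottle, with the gripper end at (390,215). The scene crop shows the shut fingertips at about (375,310) with the cap visible below them, so the tips appear to sit 25-35 mm higher than the pose says. Going 29 mm lower with open fingers is safe either way, so I'll do that and look again.

Emit:
play_rows --motion '[[[0,0,0,0,0,0],[0,0,0,0,0,0],[0,0,0,0,0,0],[0,0,0,0,0,0],[0,0,0,0,0,0],[0,0,0,0,0,0],[0,0,0,0,0,0],[0,0,0,0,0,0]]]' --fingers 0.06

```text
time_s: 7.08
position: [0.4032, -0.2767, 0.0587]
tcp_rot: [[-0.0, 1.0, 0.0], [1.0, 0.0, 0.0], [0.0, 0.0, -1.0]]
force: [-0.4, -1.3, 0.5]
opening: 0.528
grasp_force: 0.0
```

To row units: 0.029 m / 0.5 = 0.058, 0.025 m / 0.5 = 0.05.

Emit:
play_rows --motion '[[[0,0,0.01,0,0,0],[0,0,0.02,0,0,0],[0,0,0.03,0,0,0],[0,0,0.04,0,0,0],[0,0,0.05,0,0,0],[0,0,0.058,0,0,0],[0,0,0.058,0,0,0],[0,0,0.058,0,0,0]]]'

```text
time_s: 7.75
position: [0.403, -0.2765, 0.0293]
tcp_rot: [[-0.001, 1.0, -0.001], [1.0, 0.001, 0.001], [0.001, -0.001, -1.0]]
force: [0.4, -0.8, -0.7]
opening: 0.688
grasp_force: 0.0
```

```bash
python3 - <<'E'
from m import *
d=imaging.capture("scene"); f=d["frame"][200:300,225:345]; cv2.imwrite("pics/p4.png",cv2.resize(f[:,:,::-1],(720,600),interpolation=3))
s=bot.read_state(); print(s["position"],s["force"],s["opening"])
E
```

```text
[ 0.40316957 -0.27674108  0.02962972] [-0.30548255  0.39642701  0.0008125 ] 0.6908063130953259
```

View pics/p4.png

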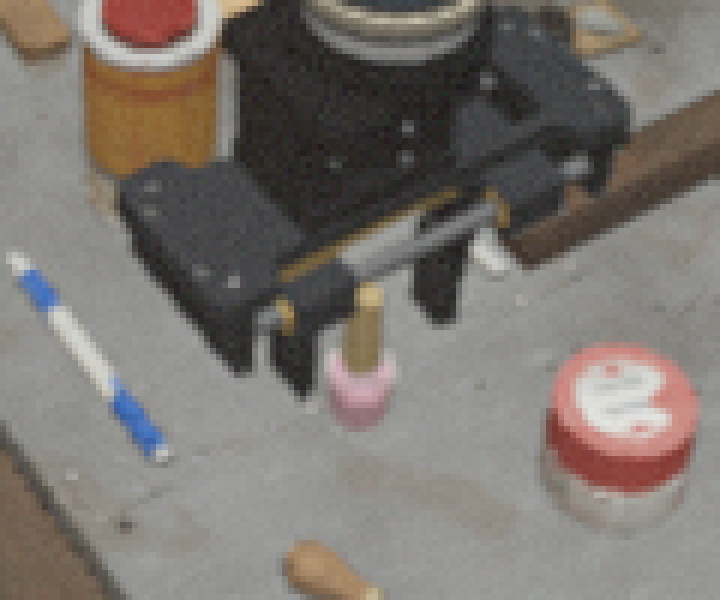

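The open fingers now straddle the bottle: tips at (305,395) and (440,320), cap top at (370,290). I'll close; the measured width will show which part is gripped, and so the true height.

Emit:
play_rows --motion '[[[0,0,0,0,0,0],[0,0,0,0,0,0],[0,0,0,0,0,0],[0,0,0,0,0,0],[0,0,0,0,0,0],[0,0,0,0,0,0],[0,0,0,0,0,0],[0,0,0,0,0,0]]]' --fingers 0.006

```text
time_s: 8.47
position: [0.4032, -0.2767, 0.0298]
tcp_rot: [[-0.0, 1.0, 0.0], [1.0, 0.0, -0.0], [-0.0, 0.0, -1.0]]
force: [-0.2, 0.7, -0.9]
opening: 0.189
grasp_force: 30.0
```

It grips at 16.5 mm, so it holds the cap. The tool is therefore truly about 40 mm higher than reported. Placing is relative to the pick pose, so it isn't affected by that offset. I'll lift and carry to disc c.

To row units: -0.08 m / 0.5 = -0.16, -0.07 m / 0.5 = -0.14.

Emit:
play_rows --motion '[[[0,0,-0.02,0,0,0],[0,0,-0.06,0,0,0],[0,0,-0.1,0,0,0],[0,0,-0.14,0,0,0],[0.02,0.006,-0.16,0,0,0],[0.06,0.02,-0.16,0,0,0],[0.11,0.04,-0.16,0,0,0],[0.16,0.06,-0.16,0,0,0]]]'

```text
time_s: 9.13
position: [0.4332, -0.1954, 0.1103]
tcp_rot: [[0.001, 1.0, 0.0], [1.0, -0.001, 0.0], [0.0, 0.0, -1.0]]
force: [0.5, 0.4, -0.6]
opening: 0.183
grasp_force: 30.0
```

To row units: 0.23 m / 0.5 = 0.46, 0.21 m / 0.5 = 0.42.

Emit:
play_rows --motion '[[[0.06,0.02,0,0,0,0],[0.12,0.04,0,0,0,0],[0.18,0.06,0,0,0,0],[0.24,0.08,0,0,0,0],[0.3,0.1,0,0,0,0],[0.36,0.12,0,0,0,0],[0.42,0.14,0,0,0,0],[0.46,0.15,0,0,0,0]]]'

```text
time_s: 9.8
position: [0.5082, 0.0367, 0.1099]
tcp_rot: [[-0.002, 1.0, 0.0], [1.0, 0.002, 0.001], [0.001, 0.0, -1.0]]
force: [0.4, 0.0, 0.0]
opening: 0.181
grasp_force: 30.0
```

To row units: 0.05 m / 0.5 = 0.1, 0.045 m / 0.5 = 0.09.

Emit:
play_rows --motion '[[[0.04,0.01,0,0,0,0],[0.08,0.024,0,0,0,0],[0.09,0.026,0,0,0,0],[0.09,0.026,0.04,0,0,0],[0.09,0.026,0.08,0,0,0],[0.09,0.026,0.1,0,0,0],[0.09,0.026,0.1,0,0,0],[0.09,0.026,0.1,0,0,0]]]'

```text
time_s: 10.47
position: [0.5203, 0.0782, 0.0594]
tcp_rot: [[-0.0, 1.0, -0.002], [1.0, 0.0, 0.0], [0.0, -0.002, -1.0]]
force: [0.9, -0.2, -0.2]
opening: 0.185
grasp_force: 30.0
```

```bash
python3 - <<'E'
from m import *
D={c:imaging.capture(c) for c in("scene","top")}
s=bot.read_state(); print(s["position"],s["opening"],s["grasp_force"],s["force"])
fit("polish_bottle",D,.03,(.521,.078))
d=D["scene"]; u,v=proj(d,np.array([[.52,.08,.06]]))[0].astype(int); f=d["frame"][v-50:v+50,u-60:u+60]; cv2.imwrite("pics/p5.png",cv2.resize(f[:,:,::-1],(720,600),interpolation=3))
E
```

```text
[0.52152984 0.0780676  0.06044891] 0.18610474248795722 29.95258034672588 [ 0.31156393 -0.23945368 -0.61567218]
polish_bottle ['scene'] [0.5196 0.0713] res [0. 0.] [(182, 191, 0.54)]
```

View pics/p5.png

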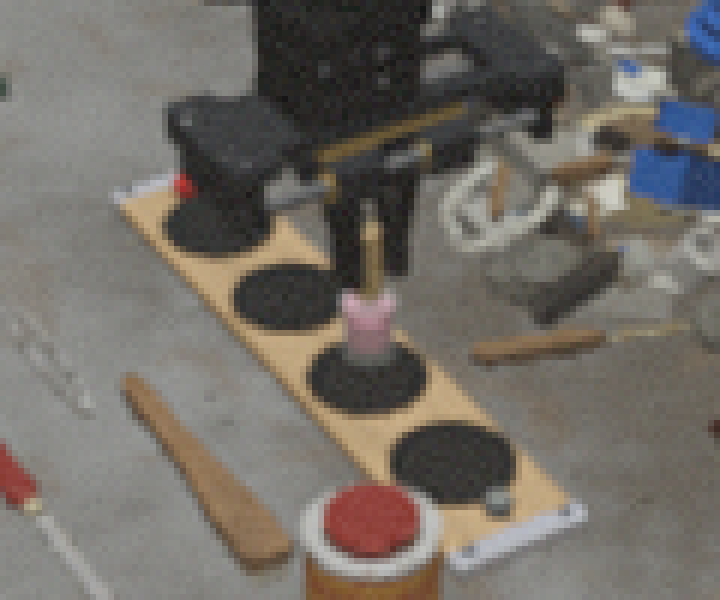

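The bottle hangs upright in the jaws over disc c (disc at (367,375) in the crop), on centre within about 3 mm. The fingertips sit about 47 mm above its base, which puts the offset at about 35 mm. I'll lower and release.

To row units: 0.0155 m / 0.5 = 0.031, 0.002 m / 0.5 = 0.004.

Emit:
play_rows --motion '[[[0.004,0.002,0.006,0,0,0],[0.004,0.002,0.012,0,0,0],[0.004,0.002,0.018,0,0,0],[0.004,0.002,0.024,0,0,0],[0.004,0.002,0.029,0,0,0],[0.004,0.002,0.031,0,0,0],[0.004,0.002,0.031,0,0,0],[0.004,0.002,0.031,0,0,0]]]'

```text
time_s: 11.33
position: [0.5221, 0.0803, 0.0446]
tcp_rot: [[-0.0, 1.0, 0.0], [1.0, 0.0, -0.0], [-0.0, 0.0, -1.0]]
force: [-0.5, 0.8, 5.1]
opening: 0.187
grasp_force: 30.0
```

Emit:
play_rows --motion '[[[0,0,0,0,0,0],[0,0,0,0,0,0],[0,0,0,0,0,0],[0,0,0,0,0,0],[0,0,0,0,0,0],[0,0,0,0,0,0],[0,0,0,0,0,0],[0,0,0,0,0,0]]]' --fingers 0.06

```text
time_s: 12.0
position: [0.522, 0.0803, 0.0442]
tcp_rot: [[-0.0, 1.0, -0.0], [1.0, 0.0, -0.0], [-0.0, -0.0, -1.0]]
force: [-0.0, -0.2, 0.6]
opening: 0.661
grasp_force: 0.0
```

To row units: -0.12 m / 0.5 = -0.24, -0.1 m / 0.5 = -0.2.

Emit:
play_rows --motion '[[[0,0,-0.02,0,0,0],[0,0,-0.06,0,0,0],[0,0,-0.12,0,0,0],[0,0,-0.18,0,0,0],[0,0,-0.2,0,0,0],[-0.08,0,-0.2,0,0,0],[-0.16,0,-0.2,0,0,0],[-0.24,0,-0.2,0,0,0]]]' --fingers 0.087

```text
time_s: 12.67
position: [0.522, -0.0402, 0.1451]
tcp_rot: [[-0.003, 1.0, 0.001], [1.0, 0.003, -0.0], [-0.0, 0.001, -1.0]]
force: [1.0, 0.5, -0.2]
opening: 0.993
grasp_force: 0.0
```

To row units: -0.316 m / 0.5 = -0.632, -0.047 m / 0.5 = -0.094.

Emit:
play_rows --motion '[[[-0.08,-0.012,0,0,0,0],[-0.16,-0.024,0,0,0,0],[-0.24,-0.036,0,0,0,0],[-0.32,-0.048,0,0,0,0],[-0.4,-0.06,0,0,0,0],[-0.48,-0.072,0,0,0,0],[-0.56,-0.084,0,0,0,0],[-0.632,-0.094,0,0,0,0]]]'

```text
time_s: 13.33
position: [0.4742, -0.3581, 0.1444]
tcp_rot: [[0.001, 1.0, -0.0], [1.0, -0.001, -0.0], [-0.0, -0.0, -1.0]]
force: [0.6, 0.4, 0.2]
opening: 0.998
grasp_force: 0.0
```

Emit:
play_rows --motion '[[[0,0,0,0,0,0],[0,0,0.04,0,0,0],[0,0,0.08,0,0,0],[0,0,0.12,0,0,0],[0,0,0.15,0,0,0],[0,0,0.17,0,0,0],[0,0,0.17,0,0,0],[0,0,0.17,0,0,0]]]'

```text
time_s: 14.0
position: [0.4751, -0.3552, 0.0591]
tcp_rot: [[-0.001, 1.0, -0.001], [1.0, 0.001, 0.001], [0.001, -0.001, -1.0]]
force: [-0.2, 0.2, 0.3]
opening: 1.003
grasp_force: 0.0
```

```bash
python3 - <<'E'
from m import *
D={c:imaging.capture(c) for c in("scene","top")}
s=bot.read_state(); print(s["position"],s["opening"])
fit("polish_bottle",D,.015,(.521,.078)); fit("flux_pot",{"scene":D["scene"]},0,(.475,-.356))
d=D["scene"]; u,v=proj(d,np.array([[.475,-.356,.05]]))[0].astype(int); f=d["frame"][v-50:v+50,u-60:u+60]; cv2.imwrite("pics/p6.png",cv2.resize(f[:,:,::-1],(720,600),interpolation=3))
E
```

```text
[ 0.47588735 -0.35611245  0.06023524] 0.9984075474157726
polish_bottle ['scene'] [0.5204 0.0732] res [ 0.   -0.01] [(171, 186, 0.7)]
polish_bottle ['top'] [0.5223 0.0836] res [-0. -0.] [(80, 82, 0.52)]
polish_bottle ['scene', 'top'] [0.5225 0.0802] res [-0.61 -1.29  1.05 -0.06] [(171, 185, 0.7), (80, 82, 0.52)]
flux_pot ['scene'] [ 0.4759 -0.3592] res [-0. -0.] [(618, 704, 0.62)]
```

View pics/p6.png

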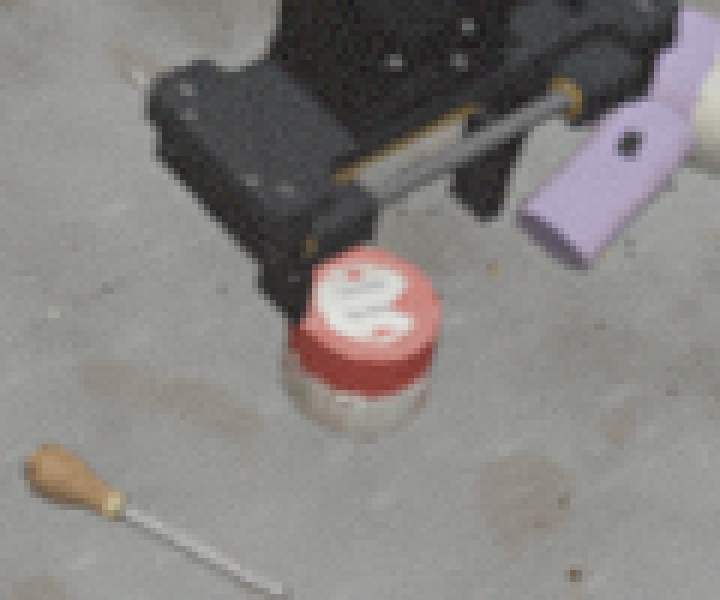

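Polish stands on disc c, with bottle and disc agreeing to about 2 mm in both cameras. The open jaws are above the flux pot, which has its lid at (370,305). I'll lower further.

To row units: 0.053 m / 0.5 = 0.106, 0.012 m / 0.5 = 0.024.

Emit:
play_rows --motion '[[[0,0,0.024,0,0,0],[0,0,0.048,0,0,0],[0,0,0.068,0,0,0],[0,0,0.084,0,0,0],[0,0,0.096,0,0,0],[0,0,0.106,0,0,0],[0,0,0.106,0,0,0],[0,0,0.106,0,0,0]]]'

```text
time_s: 14.92
position: [0.4751, -0.3555, 0.0058]
tcp_rot: [[-0.0, 1.0, -0.001], [1.0, 0.0, 0.001], [0.001, -0.001, -1.0]]
force: [-0.7, -0.6, 0.1]
opening: 1.001
grasp_force: 0.0
```

Emit:
play_rows --motion '[[[0,0,0,0,0,0],[0,0,0,0,0,0],[0,0,0,0,0,0],[0,0,0,0,0,0],[0,0,0,0,0,0],[0,0,0,0,0,0],[0,0,0,0,0,0]]]' --fingers 0.046

```text
time_s: 15.5
position: [0.4752, -0.3558, 0.0065]
tcp_rot: [[-0.001, 1.0, 0.0], [1.0, 0.001, -0.0], [-0.0, 0.0, -1.0]]
force: [-0.5, 0.3, 0.6]
opening: 0.657
grasp_force: 30.0
```

To row units: 0.13 m / 0.5 = 0.26, -0.06 m / 0.5 = -0.12.

Emit:
play_rows --motion '[[[0,0,-0.02,0,0,0],[0,0,-0.06,0,0,0],[0,0,-0.1,0,0,0],[0.03,0.004,-0.12,0,0,0],[0.08,0.012,-0.12,0,0,0],[0.14,0.02,-0.12,0,0,0],[0.2,0.028,-0.12,0,0,0],[0.26,0.036,-0.12,0,0,0]]]'

```text
time_s: 16.17
position: [0.4927, -0.2232, 0.0666]
tcp_rot: [[0.0, 1.0, -0.0], [1.0, -0.0, 0.001], [0.001, -0.0, -1.0]]
force: [0.0, 0.3, -1.0]
opening: 0.66
grasp_force: 30.0
```

To row units: 0.219 m / 0.5 = 0.438, 0.205 m / 0.5 = 0.41.

Emit:
play_rows --motion '[[[0.06,0.008,0,0,0,0],[0.12,0.016,0,0,0,0],[0.18,0.024,0,0,0,0],[0.24,0.032,0,0,0,0],[0.3,0.04,0,0,0,0],[0.36,0.046,0,0,0,0],[0.41,0.052,0,0,0,0],[0.438,0.054,0,0,0,0]]]'

```text
time_s: 16.83
position: [0.5189, -0.0027, 0.0665]
tcp_rot: [[-0.003, 1.0, -0.001], [1.0, 0.003, 0.001], [0.001, -0.001, -1.0]]
force: [-0.9, -1.2, -0.8]
opening: 0.661
grasp_force: 30.0
```

To row units: 0.035 m / 0.5 = 0.07, 0.03 m / 0.5 = 0.06.

Emit:
play_rows --motion '[[[0,0,0.02,0,0,0],[0,0,0.04,0,0,0],[0,0,0.06,0,0,0],[0,0,0.07,0,0,0],[0,0,0.07,0,0,0],[0,0,0.07,0,0,0]]]'

```text
time_s: 17.33
position: [0.5195, -0.0075, 0.0304]
tcp_rot: [[0.001, 1.0, -0.002], [1.0, -0.001, 0.0], [0.0, -0.002, -1.0]]
force: [-0.3, 0.2, -0.3]
opening: 0.66
grasp_force: 30.0
```

```bash
python3 - <<'E'
from m import *
D={c:imaging.capture(c) for c in("scene","top")}
s=bot.read_state(); print(s["position"],s["opening"],s["force"])
fit("flux_pot",D,.025,(.52,-.006))
E
```

```text
[ 0.52020028 -0.00737378  0.03120991] 0.659895774465197 [-0.193757    0.48416708 -0.87954679]
flux_pot ['scene'] [ 0.5218 -0.0152] res [ 0.01 -0.  ] [(339, 440, 0.71)]
```

Emit:
play_rows --motion '[[[0.004,0,0.006,0,0,0],[0.004,0,0.012,0,0,0],[0.004,0,0.016,0,0,0],[0.004,0,0.02,0,0,0],[0.004,0,0.021,0,0,0],[0.004,0,0.021,0,0,0],[0.004,0,0.021,0,0,0]]]'

```text
time_s: 18.12
position: [0.52, -0.0046, 0.0215]
tcp_rot: [[-0.001, 1.0, 0.0], [1.0, 0.001, -0.0], [-0.0, 0.0, -1.0]]
force: [-0.6, -0.1, 6.6]
opening: 0.655
grasp_force: 30.0
```

Emit:
play_rows --motion '[[[0,0,0,0,0,0],[0,0,0,0,0,0],[0,0,0,0,0,0],[0,0,0,0,0,0],[0,0,0,0,0,0],[0,0,0,0,0,0]]]' --fingers 0.087

```text
time_s: 18.62
position: [0.52, -0.0047, 0.0206]
tcp_rot: [[-0.0, 1.0, -0.0], [1.0, 0.0, 0.0], [0.0, -0.0, -1.0]]
force: [0.4, -0.3, 0.9]
opening: 0.972
grasp_force: 0.0
```

To row units: -0.15 m / 0.5 = -0.3, -0.14 m / 0.5 = -0.28.

Emit:
play_rows --motion '[[[0,0,-0.02,0,0,0],[0,0,-0.06,0,0,0],[0,0,-0.12,0,0,0],[0,0,-0.18,0,0,0],[0,0,-0.24,0,0,0],[0,-0.06,-0.28,0,0,0],[0.04,-0.12,-0.3,0,0,0],[0.1,-0.18,-0.3,0,0,0]]]'

```text
time_s: 19.28
position: [0.4322, 0.0435, 0.1737]
tcp_rot: [[0.003, 1.0, 0.007], [1.0, -0.003, -0.002], [-0.002, 0.007, -1.0]]
force: [1.6, 0.7, 0.8]
opening: 1.001
grasp_force: 0.0
```

To row units: 0.262 m / 0.5 = 0.524, -0.069 m / 0.5 = -0.138.

Emit:
play_rows --motion '[[[0.07,-0.018,0,0,0,0],[0.14,-0.036,0,0,0,0],[0.21,-0.054,0,0,0,0],[0.28,-0.072,0,0,0,0],[0.35,-0.09,0,0,0,0],[0.42,-0.108,0,0,0,0],[0.48,-0.126,0,0,0,0],[0.524,-0.138,0,0,0,0]]]'

```text
time_s: 19.95
position: [0.3602, 0.3091, 0.1715]
tcp_rot: [[-0.002, 1.0, 0.001], [1.0, 0.002, 0.001], [0.001, 0.001, -1.0]]
force: [0.2, -0.3, -0.3]
opening: 0.997
grasp_force: 0.0
```

```bash
python3 - <<'E'
from m import *
D={c:imaging.capture(c) for c in("scene","top")}
s=bot.read_state(); print(s["position"],s["opening"],s["force"])
fit("flux_pot",D,.015,(.52,-.006));fit("polish_bottle",D,.015,(.52,.08));fit("dropper",D,0,(.361,.307))
E
```

```text
[0.36049626 0.3095013  0.17148317] 0.9974896326772734 [ 0.52250576 -1.32984736 -0.27406484]
flux_pot ['scene'] [ 0.5227 -0.0063] res [-0.03 -0.08] [(399, 430, 0.62)]
flux_pot ['top'] [ 0.5196 -0.0024] res [ 0.08 -0.01] [(289, 286, 0.61)]
flux_pot ['scene', 'top'] [ 0.5215 -0.0045] res [-0.68 -0.28  0.7  -0.62] [(399, 429, 0.62), (289, 287, 0.61)]
polish_bottle ['scene'] [0.5214 0.0749] res [-0.  0.] [(179, 187, 0.71)]
polish_bottle ['top'] [ 0.4033 -0.1147] res [0. 0.] [(330, 79, 0.51)]
polish_bottle ['scene', 'top'] [ 0.4396 -0.0396] res [ -3.18  29.18 -23.48 -11.08] [(179, 217, 0.71), (330, 76, 0.51)]
dropper ['scene'] [0.3588 0.2937] res [ 0.01 -0.  ] [(187, 235, 0.67)]
```

To row units: 0.15 m / 0.5 = 0.3, -0.001 m / 0.5 = -0.002.

Emit:
play_rows --motion '[[[-0.002,0.002,0.05,0,0,0],[-0.002,0.002,0.1,0,0,0],[-0.002,0.002,0.15,0,0,0],[-0.002,0.002,0.2,0,0,0],[-0.002,0.002,0.24,0,0,0],[-0.002,0.002,0.26,0,0,0],[-0.002,0.002,0.28,0,0,0],[-0.002,0.002,0.3,0,0,0]]]'

```text
time_s: 21.02
position: [0.363, 0.3048, 0.02]
tcp_rot: [[0.002, 1.0, -0.0], [1.0, -0.002, -0.0], [-0.0, -0.0, -1.0]]
force: [1.1, -0.0, -0.1]
opening: 1.001
grasp_force: 0.0
```

Emit:
play_rows --motion '[[[0,0,0,0,0,0],[0,0,0,0,0,0],[0,0,0,0,0,0],[0,0,0,0,0,0],[0,0,0,0,0,0],[0,0,0,0,0,0],[0,0,0,0,0,0],[0,0,0,0,0,0]]]' --fingers 0.02

```text
time_s: 21.68
position: [0.3625, 0.3058, 0.021]
tcp_rot: [[-0.001, 1.0, 0.0], [1.0, 0.001, 0.0], [0.0, 0.0, -1.0]]
force: [-0.0, 0.3, 0.8]
opening: 0.482
grasp_force: 0.0
```

Emit:
play_rows --motion '[[[0,0,0,0,0,0],[0,0,0,0,0,0],[0,0,0,0,0,0],[0,0,0,0,0,0]]]'

```text
time_s: 22.02
position: [0.3623, 0.3057, 0.0208]
tcp_rot: [[-0.0, 1.0, -0.0], [1.0, 0.0, -0.0], [-0.0, -0.0, -1.0]]
force: [-1.0, 0.2, 2.2]
opening: 0.364
grasp_force: 30.0
```

Dropper gripped at 31.7 mm, so it's held by the body. I'll carry it to disc b.

To row units: 0.1 m / 0.5 = 0.2, -0.09 m / 0.5 = -0.18.

Emit:
play_rows --motion '[[[0,0,-0.02,0,0,0],[0,0,-0.06,0,0,0],[0,0,-0.1,0,0,0],[-0.02,0.02,-0.12,0,0,0],[-0.06,0.06,-0.12,0,0,0],[-0.1,0.11,-0.12,0,0,0],[-0.14,0.16,-0.12,0,0,0],[-0.18,0.2,-0.12,0,0,0]]]'

```text
time_s: 22.68
position: [0.4648, 0.215, 0.0817]
tcp_rot: [[-0.001, 1.0, 0.003], [1.0, 0.001, 0.0], [0.0, 0.003, -1.0]]
force: [1.1, -0.3, -0.7]
opening: 0.356
grasp_force: 29.9
```

To row units: 0.06 m / 0.5 = 0.12, -0.0535 m / 0.5 = -0.107.

Emit:
play_rows --motion '[[[-0.04,0.044,0,0,0,0],[-0.08,0.09,0,0,0,0],[-0.107,0.12,0,0,0,0],[-0.107,0.12,0.02,0,0,0],[-0.107,0.12,0.04,0,0,0],[-0.107,0.12,0.06,0,0,0],[-0.107,0.12,0.06,0,0,0],[-0.107,0.12,0.06,0,0,0]]]'

```text
time_s: 23.35
position: [0.5201, 0.163, 0.0496]
tcp_rot: [[-0.002, 1.0, -0.004], [1.0, 0.002, -0.0], [-0.0, -0.004, -1.0]]
force: [-0.3, -0.1, -0.9]
opening: 0.364
grasp_force: 29.9
```

```bash
python3 - <<'E'
from m import *
d=imaging.capture("scene")
s=bot.read_state(); print(s["position"],s["opening"],s["force"])
fit("dropper",{"scene":d},.03,(.522,.163))
u,v=proj(d,np.array([[.52,.12,.06]]))[0].astype(int); f=d["frame"][v-50:v+50,u-60:u+60]; cv2.imwrite("pics/p7.png",cv2.resize(f[:,:,::-1],(720,600),interpolation=3))
E
```

```text
[0.52102883 0.16308451 0.05020032] 0.3639549087141984 [ 0.43880101  0.18727175 -0.9565589 ]
dropper ['scene'] [0.5171 0.1503] res [ 0. -0.] [(176, 247, 0.61)]
```

View pics/p7.png

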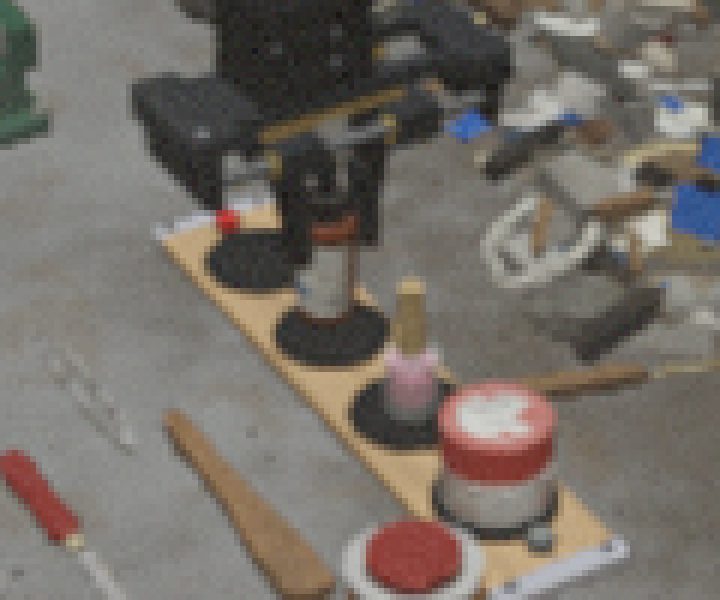

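The dropper hangs upright over disc b, with the disc centre at about (333,332) and the bottle base at (328,320). Polish and flux stand properly. I'll lower and release.

To row units: 0.0155 m / 0.5 = 0.031, 0.001 m / 0.5 = 0.002.

Emit:
play_rows --motion '[[[0.002,0.002,0.006,0,0,0],[0.002,0.002,0.012,0,0,0],[0.002,0.002,0.018,0,0,0],[0.002,0.002,0.024,0,0,0],[0.002,0.002,0.029,0,0,0],[0.002,0.002,0.031,0,0,0],[0.002,0.002,0.031,0,0,0],[0.002,0.002,0.031,0,0,0]]]'

```text
time_s: 24.12
position: [0.5234, 0.1633, 0.0357]
tcp_rot: [[-0.0, 1.0, -0.0], [1.0, 0.0, 0.0], [0.0, -0.0, -1.0]]
force: [-1.7, -0.2, 4.0]
opening: 0.361
grasp_force: 30.0
```

Emit:
play_rows --motion '[[[0,0,0,0,0,0],[0,0,0,0,0,0],[0,0,0,0,0,0],[0,0,0,0,0,0],[0,0,0,0,0,0],[0,0,0,0,0,0],[0,0,0,0,0,0],[0,0,0,0,0,0]]]' --fingers 0.087

```text
time_s: 24.78
position: [0.5235, 0.1633, 0.0352]
tcp_rot: [[-0.0, 1.0, -0.0], [1.0, 0.0, -0.0], [-0.0, -0.0, -1.0]]
force: [-0.3, -0.4, -0.2]
opening: 0.884
grasp_force: 0.0
```

To row units: -0.14 m / 0.5 = -0.28, -0.12 m / 0.5 = -0.24.

Emit:
play_rows --motion '[[[0,0,-0.02,0,0,0],[0,0,-0.06,0,0,0],[0,0,-0.12,0,0,0],[0,0,-0.18,0,0,0],[0,0,-0.24,0,0,0],[0,0,-0.28,0,0,0],[-0.06,-0.08,-0.28,0,0,0],[-0.12,-0.16,-0.28,0,0,0]]]'

```text
time_s: 25.45
position: [0.4595, 0.1133, 0.1778]
tcp_rot: [[-0.003, 1.0, 0.008], [1.0, 0.003, -0.0], [-0.0, 0.008, -1.0]]
force: [-1.1, -1.3, 0.5]
opening: 1.001
grasp_force: 0.0
```

To row units: -0.217 m / 0.5 = -0.434, -0.038 m / 0.5 = -0.076.

Emit:
play_rows --motion '[[[-0.06,-0.012,0,0,0,0],[-0.12,-0.024,0,0,0,0],[-0.18,-0.036,0,0,0,0],[-0.24,-0.048,0,0,0,0],[-0.3,-0.06,0,0,0,0],[-0.36,-0.068,0,0,0,0],[-0.434,-0.076,0,0,0,0],[-0.434,-0.076,0,0,0,0]]]'

```text
time_s: 26.12
position: [0.4202, -0.11, 0.1764]
tcp_rot: [[0.005, 1.0, 0.004], [1.0, -0.005, -0.005], [-0.005, 0.004, -1.0]]
force: [0.9, -0.1, -0.6]
opening: 1.003
grasp_force: 0.0
```

```bash
python3 - <<'E'
from m import *
D={c:imaging.capture(c) for c in("scene","top")}
s=bot.read_state(); print(s["position"],s["opening"],s["force"])
fit("dropper",D,.015,(.522,.164));fit("talc_can",{"scene":D["scene"]},0,(.404,-.113))
E
```

```text
[ 0.41899078 -0.10510211  0.17586616] 0.9988311182084446 [-0.05475866  0.24958908  0.09892658]
talc_can ['scene'] [ 0.4051 -0.1169] res [0.03 0.02] [(935, 907, 0.96)]
```

To row units: 0.04 m / 0.5 = 0.08, 0.03 m / 0.5 = 0.06.

Emit:
play_rows --motion '[[[-0.008,-0.014,0,0,0,0],[-0.017,-0.029,0,0,0,0],[-0.017,-0.029,0.02,0,0,0],[-0.017,-0.029,0.04,0,0,0],[-0.017,-0.029,0.06,0,0,0],[-0.017,-0.029,0.08,0,0,0],[-0.017,-0.029,0.08,0,0,0],[-0.017,-0.029,0.08,0,0,0]]]'

```text
time_s: 27.03
position: [0.4036, -0.1117, 0.135]
tcp_rot: [[-0.001, 1.0, -0.002], [1.0, 0.001, 0.001], [0.001, -0.002, -1.0]]
force: [-0.6, 0.0, -1.0]
opening: 0.996
grasp_force: 0.0
```

To row units: 0.097 m / 0.5 = 0.194, 0.088 m / 0.5 = 0.176.

Emit:
play_rows --motion '[[[0,0,0.03,0,0,0],[0,0,0.06,0,0,0],[0,0,0.09,0,0,0],[0,0,0.12,0,0,0],[0,0,0.15,0,0,0],[0,0,0.176,0,0,0],[0,0,0.194,0,0,0],[0,0,0.194,0,0,0]]]'

```text
time_s: 27.7
position: [0.404, -0.112, 0.0375]
tcp_rot: [[-0.001, 1.0, -0.002], [1.0, 0.001, 0.001], [0.001, -0.002, -1.0]]
force: [-0.3, 1.1, 0.8]
opening: 0.999
grasp_force: 0.0
```

Emit:
play_rows --motion '[[[0,0,0,0,0,0],[0,0,0,0,0,0],[0,0,0,0,0,0],[0,0,0,0,0,0],[0,0,0,0,0,0],[0,0,0,0,0,0],[0,0,0,0,0,0],[0,0,0,0,0,0]]]' --fingers 0.048

```text
time_s: 28.37
position: [0.4042, -0.1122, 0.0386]
tcp_rot: [[-0.001, 1.0, -0.0], [1.0, 0.001, 0.0], [0.0, -0.0, -1.0]]
force: [-1.9, -0.4, 5.8]
opening: 0.687
grasp_force: 29.9
```

Talc gripped at 59.8 mm. I'll lift it high and carry it in front of the others to disc a.

To row units: -0.13 m / 0.5 = -0.26, 0.08 m / 0.5 = 0.16.

Emit:
play_rows --motion '[[[0,0,-0.02,0,0,0],[0,0,-0.05,0,0,0],[0,0,-0.09,0,0,0],[0,0,-0.13,0,0,0],[0.02,0,-0.17,0,0,0],[0.06,0,-0.21,0,0,0],[0.11,0,-0.25,0,0,0],[0.16,0,-0.26,0,0,0]]]'

```text
time_s: 29.03
position: [0.4061, -0.0322, 0.1706]
tcp_rot: [[0.001, 1.0, 0.005], [1.0, -0.001, -0.002], [-0.002, 0.005, -1.0]]
force: [0.7, -0.8, -1.4]
opening: 0.69
grasp_force: 29.9
```

To row units: 0.2 m / 0.5 = 0.4, 0.175 m / 0.5 = 0.35.

Emit:
play_rows --motion '[[[0.05,0,0,0,0,0],[0.1,0,0,0,0,0],[0.15,0,0,0,0,0],[0.2,0,0,0,0,0],[0.25,0,0,0,0,0],[0.3,0,0,0,0,0],[0.35,0,0,0,0,0],[0.4,0.02,0,0,0,0]]]'

```text
time_s: 29.7
position: [0.4113, 0.1689, 0.1676]
tcp_rot: [[-0.001, 1.0, -0.004], [1.0, 0.001, -0.0], [-0.0, -0.004, -1.0]]
force: [-0.1, -0.4, -1.0]
opening: 0.681
grasp_force: 29.9
```

To row units: 0.1 m / 0.5 = 0.2, 0.09 m / 0.5 = 0.18.

Emit:
play_rows --motion '[[[0.05,0.02,0,0,0,0],[0.1,0.04,0,0,0,0],[0.14,0.08,0,0,0,0],[0.15,0.13,0,0,0,0],[0.15,0.18,0,0,0,0],[0.15,0.2,0,0,0,0],[0.15,0.2,0,0,0,0],[0.15,0.2,0,0,0,0]]]'

```text
time_s: 30.37
position: [0.5128, 0.2422, 0.1674]
tcp_rot: [[0.0, 1.0, -0.003], [1.0, -0.0, -0.001], [-0.001, -0.003, -1.0]]
force: [-0.5, -0.1, -2.6]
opening: 0.685
grasp_force: 29.9
```

To row units: 0.102 m / 0.5 = 0.204, 0.0095 m / 0.5 = 0.019.

Emit:
play_rows --motion '[[[0.014,0.019,0,0,0,0],[0.014,0.019,0.04,0,0,0],[0.014,0.019,0.08,0,0,0],[0.014,0.019,0.12,0,0,0],[0.014,0.019,0.16,0,0,0],[0.014,0.019,0.19,0,0,0],[0.014,0.019,0.204,0,0,0],[0.014,0.019,0.204,0,0,0]]]'

```text
time_s: 31.03
position: [0.5207, 0.249, 0.0647]
tcp_rot: [[-0.0, 1.0, -0.006], [1.0, 0.0, -0.001], [-0.001, -0.006, -1.0]]
force: [-0.1, -0.0, -1.8]
opening: 0.684
grasp_force: 29.9
```

```bash
python3 - <<'E'
from m import *
D={c:imaging.capture(c) for c in("scene","top")}
s=bot.read_state(); print(s["position"],s["opening"],s["force"])
fit("talc_can",{"scene":D["scene"]},.027,(.522,.25)); fit("dropper",{"scene":D["scene"]},.015,(.522,.164))
d=D["scene"]; u,v=proj(d,np.array([[.52,.15,.06]]))[0].astype(int); f=d["frame"][v-50:v+50,u-60:u+60]; cv2.imwrite("pics/p8.png",cv2.resize(f[:,:,::-1],(720,600),interpolation=3))
E
```

```text
[0.5232077  0.24968248 0.06670469] 0.684339985028622 [-0.21345578  0.28816535 -1.37844945]
talc_can ['scene'] [0.5215 0.2391] res [-0.01 -0.01] [(562, 624, 0.81)]
dropper ['scene'] [0.5205 0.1588] res [0. 0.] [(235, 240, 0.61)]
```

View pics/p8.png

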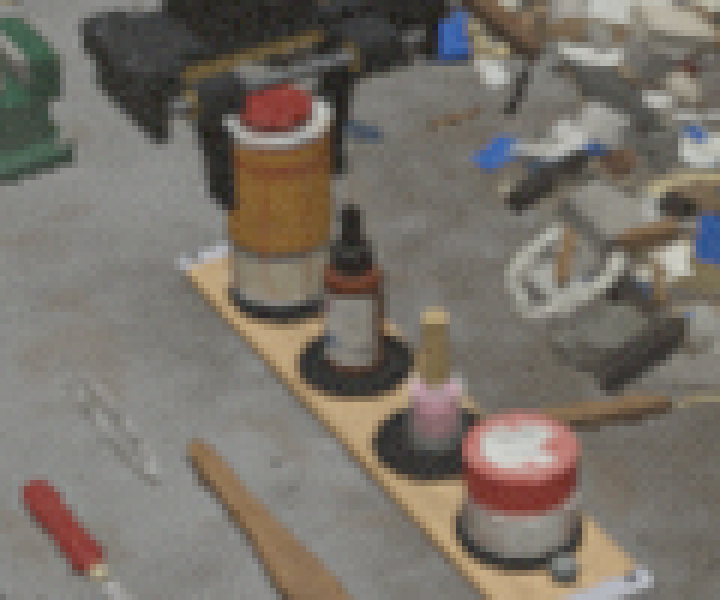

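The can is upright over disc a, with its base at (280,300). The other three stand centred. I'll lower and release.

To row units: 0.0135 m / 0.5 = 0.027, 0.013 m / 0.5 = 0.026.

Emit:
play_rows --motion '[[[0,0,0.006,0,0,0],[0,0,0.012,0,0,0],[0,0,0.018,0,0,0],[0,0,0.023,0,0,0],[0,0,0.026,0,0,0],[0,0,0.027,0,0,0],[0,0,0.027,0,0,0],[0,0,0.027,0,0,0]]]'

```text
time_s: 31.9
position: [0.5236, 0.2498, 0.0536]
tcp_rot: [[-0.001, 1.0, -0.0], [1.0, 0.001, -0.0], [-0.0, -0.0, -1.0]]
force: [-2.1, -1.1, 4.5]
opening: 0.686
grasp_force: 29.9
```

Emit:
play_rows --motion '[[[0,0,0,0,0,0],[0,0,0,0,0,0],[0,0,0,0,0,0],[0,0,0,0,0,0],[0,0,0,0,0,0],[0,0,0,0,0,0],[0,0,0,0,0,0]]]' --fingers 0.087

```text
time_s: 32.48
position: [0.5238, 0.2498, 0.0526]
tcp_rot: [[-0.0, 1.0, -0.0], [1.0, 0.0, -0.0], [-0.0, -0.0, -1.0]]
force: [-0.1, 0.0, -0.3]
opening: 0.994
grasp_force: 0.0
```

To row units: -0.14 m / 0.5 = -0.28, -0.12 m / 0.5 = -0.24.

Emit:
play_rows --motion '[[[0,0,-0.02,0,0,0],[0,0,-0.06,0,0,0],[0,0,-0.12,0,0,0],[0,0,-0.18,0,0,0],[0,0,-0.24,0,0,0],[0,0,-0.28,0,0,0],[0.04,-0.02,-0.28,0,0,0],[0.1,-0.06,-0.28,0,0,0]]]'

```text
time_s: 33.15
position: [0.4976, 0.2989, 0.1959]
tcp_rot: [[0.004, 1.0, 0.008], [1.0, -0.004, 0.002], [0.002, 0.008, -1.0]]
force: [0.4, 0.2, -0.0]
opening: 1.002
grasp_force: 0.0
```

To row units: 0.15 m / 0.5 = 0.3, 0.12 m / 0.5 = 0.24.

Emit:
play_rows --motion '[[[0.06,-0.04,0,0,0,0],[0.12,-0.08,0,0,0,0],[0.18,-0.12,0,0,0,0],[0.24,-0.16,0,0,0,0],[0.3,-0.2,0,0,0,0],[0.3,-0.2,0,0,0,0],[0.3,-0.2,0,0,0,0],[0.3,-0.2,0,0,0,0]]]'

```text
time_s: 33.82
position: [0.3937, 0.4496, 0.1932]
tcp_rot: [[-0.001, 1.0, 0.001], [1.0, 0.001, -0.0], [-0.0, 0.001, -1.0]]
force: [0.6, -0.8, -0.0]
opening: 0.999
grasp_force: 0.0
```

```bash
python3 - <<'E'
from m import *
D={c:imaging.capture(c) for c in("scene","top")}
s=bot.read_state(); print(s["time_s"],s["position"])
for n,x0 in dict(talc_can=(.523,.249),dropper=(.522,.164),polish_bottle=(.521,.079),flux_pot=(.52,-.006)).items(): fit(n,D,.015,x0)
f=D["top"]["frame"][140:200,140:290]; cv2.imwrite("pics/p9.png",cv2.resize(f[:,:,::-1],(750,300),interpolation=3))
E
```

```text
33.9167 [0.3944972  0.44877541 0.193019  ]
talc_can ['scene'] [0.5244 0.2469] res [ 0. -0.] [(658, 609, 0.64)]
talc_can ['top'] [0.524  0.2492] res [-0. -0.] [(475, 415, 0.89)]
talc_can ['scene', 'top'] [0.5244 0.2487] res [-0.22 -0.24  0.16 -0.14] [(658, 606, 0.64), (475, 415, 0.89)]
dropper ['scene'] [0.5215 0.161 ] res [ 0. -0.] [(221, 241, 0.6)]
dropper ['top'] [0.5215 0.1673] res [0. 0.] [(91, 109, 0.43)]
dropper ['scene', 'top'] [0.5221 0.1653] res [-0.5  -0.67  0.61 -0.19] [(221, 240, 0.6), (91, 109, 0.43)]
polish_bottle ['scene'] [0.5209 0.0741] res [-0.01  0.  ] [(154, 187, 0.64)]
flux_pot ['scene'] [ 0.5231 -0.0048] res [-0.01 -0.01] [(437, 429, 0.9)]
flux_pot ['top'] [ 5.196e-01 -1.000e-04] res [ 0.01 -0.  ] [(246, 287, 0.64)]
flux_pot ['scene', 'top'] [ 0.5214 -0.0026] res [-0.79 -0.2   0.77 -0.55] [(437, 429, 0.9), (246, 286, 0.64)]
```

View pics/p9.png

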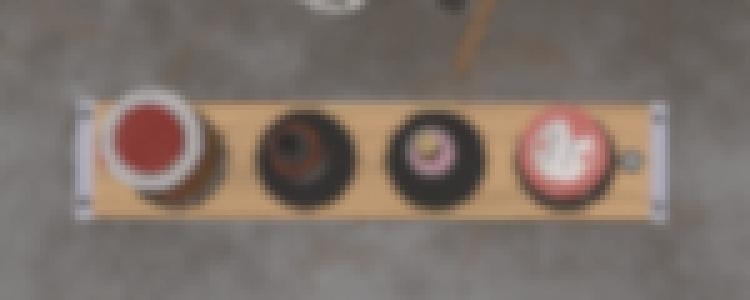

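The top view shows all four on their discs in the right order, within about 4 mm of the disc estimates. The arm is clear, so I'll hand in.

```bash
python3 -c "
from rig import bot
print(bot.hand_in())"
```

```text
the job is handed in; nothing more can be done
None
```

I've handed the job in: from the red stud, the talc can, dropper bottle, polish bottle and flux pot stand upright and free on their discs, each within about 4 mm of centre by my camera fits; the judge's result was not shown.

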